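# Fit the sight glass and screw its retaining ring snug

### The arm

A 6-joint arm with a two-finger parallel gripper is mounted at the origin on the work surface. World frame = base frame: x ahead of the robot, y to its left, z up, the work surface at z = 0. Lengths are in m, angles in rad, forces in N, time in s.
With the tool pointing down it reaches from about 0.275 to 0.85 m from the base axis. Payload 5.2 kg.
Tool frame: the origin (TCP) lies midway between the tips of the shut fingers; the grasp point (between the pads) lies 19 mm behind it; z points along the fingers, y is the line along which they close (so a half turn about z gives the same grasp; the last joint's range is limited). The gripper opens to 85 mm and grips with 20 to 120 N. Pads are 22 mm wide; open, the fingers measure 114 mm over their backs; the gripper's body (76 mm by 85 mm) begins 54 mm behind the grasp point. The pads swing forward as they close: fully open they stand 13 mm farther back than shut.
Start: joints at [-1.552, 0.259, 1.535, -0, 1.348, -0.203], TCP at [0.121, -0.537, 0.2] pointing down, gripper open.
Joint ranges: [-3.14, 3.14], [-0.91, 2.08], [0.19, 2.58], [-1.22, 4.36], [0.22, 2.71], [-3.12, 3.12]. Speed limits (rad/s): [2.57, 2.57, 3.14, 3.14, 3.14, 3.14].

### API

Orientations are given as a unit quaternion [x, y, z, w].
In Python, from station import observe, snapshot, get_calibration, finish_job gives the robot as it stands. The module is installed in compiled form; this text tells all that it offers.
- The arm moves only by the tool arm_command, never from a script. Its argument "plan" is a list of rows, each a list of 7 numbers: the turn, a rotation vector about the tool's x, y, z as a fraction of full scale, then the shift along the tool's x, y, z as a fraction of full scale, then the gripper command: -1 is shut, 1 is fully open, values between are in proportion. In form: [[ax, ay, az, tx, ty, tz, gripper], ...]. A call has exactly 10 rows; each row shifts and turns the commanded pose from where the row before left it, along the tool's axes as they then stand; what a row does not reach is not made up. Full scale, the value 1, is 25 mm for a shift and pi rad for a turn. A row lasts 1/10 s, in which the tool goes at most 50 mm and 8.59 degrees, less where a joint would pass 70% of its speed; a pose out of reach is approached as far as the arm can. A call with a number of a shift or a turn outside -1 to 1 is refused whole. A call with a gripper value outside its range is refused whole. The fingers move at their own pace and stop on an object; "grip_force" is the grip in N (left out, the last holds). Time passes only in rows, so rows that do not move let the fingers close, or fill a call up. It gives the time, the measured TCP pose, the force, the opening and the grip force at its end, in the units of the state.
- observe(): the state, without advancing time (a new reading comes with each control period).
- snapshot(name): name is "scene" or "top" or "wrist"; returns the picture (384x512x3 uint8, red, green, blue); there is no depth.
- get_calibration(name): a dict with "fx", "fy", "cx", "cy" (pixels), "dist_coeffs" ([k1, k2, p1, p2, k3] as OpenCV has them; the pictures are not rectified), "eye" and "orientation" of the camera in the world. Camera axes: x right, y down, z forward; pixel columns grow to the right and rows downward; lengths in m; the calibration is good to about 2 mm. A picture is of the moment at which its call begins: read the wrist's pose just before it. get_calibration takes no time and is no camera call; for the wrist camera it gives the pose at the moment of the call.
- finish_job(): hands the job in; it is judged then, once.
The state is a dict: "time_s": time; "qpos": joint angles; "dq": joint speeds; "effort": joint torques, N m; "eef_pos": TCP position; "tcp_rot": TCP orientation; "ft_force": force on the tool from outside, world axes, zero at the start; "moment": the same for the moment, N m; "gripper_width": finger opening in m; "finger_force": force on a finger pad.
Only numpy, scipy, OpenCV 4.12 (cv2) and the standard library are available. Lean on these libraries where they do the work, as an engineer would, in place of code of your own. Each camera call takes 0.05 s, during which the arm holds its last target. There are 200 camera calls.

### The job

Put the loose round sight glass flat into the open window cell on top of the moisture gauge and let go of it, then set the retaining ring with its two pins over it and screw it clockwise (seen from above) until it is snug: about a quarter turn or less, by feel, pressing the glass firmly on its springy gasket but never overtightened or rammed down, or the glass cracks. Leave the other things where they are.

Things in the scene. Friction and masses are not known exactly. Their poses are not given: they have to be found in the camera images.
- cell (a point): Window cell of the moisture gauge: nominal centre of the cell's rim on its vertical axis, 83 mm above the table; z up. Two upright curved dark steel walls, 77 mm over the outside, rim up to 1.5 mm higher or lower than this, with opposite open gaps on this point's +x and -x sides. Lower bore for the glass 53 mm diameter, its edge 17 mm under this; above it inward thread ledges, 56 mm clear diameter.
- gap (a point): Middle of the cell's +x gap at rim height, 33 mm from the axis (the other gap is opposite). Each gap spans 72 degrees about the axis (31 mm wide at the bore), open outwards and down to the gauge's top, 28 mm below the rim: fingers and the ring's pins go down in the gaps. The pins may enter anywhere in the gap.
- thread (a point): Point 33 mm from the axis at nominal rim height on the cell's +y side, above one thread ledge. Turned clockwise from above out of the gaps, the pins pass under the ledges, whose undersides come down 5.5 mm per rad. They begin to bite 0.6 to 1.4 rad clockwise of the gaps' middle, differently each time (not seen in the poses); then the push on the glass grows by about 100 N per rad.
- seat (a point): Nominal top of the ring-shaped rubber gasket (47 mm outside) on the cell axis, 22 mm below the nominal rim, 6 mm above the gauge's top; really up to 0.4 mm higher or lower. It yields 1 mm per 20 N. Glass lying on it has its centre about 17 mm below the nominal rim.
- window_center (a point): Sight glass: loose clear disc, 50 mm diameter, 10 mm thick, 50 g; the point is its centre (half-way up), z its axis, both faces alike. At the start it lies flat on a cork post (34 mm diameter, top 20 mm above the table) in the middle of a 90 mm square wooden board 8 mm thick.
- ring_center (a point): Retaining ring: loose, aluminium, 40 mm high, 120 g; the point is its centre (half-way up), z its axis, up. Foot flange 52 mm diameter, 4 mm high; above it an octagonal collar 46 mm across flats, flats facing along x, y and half-way between; bore 34 mm. It starts upright on a 90 mm square board 8 mm thick. In the cell resting on the glass its centre is about 8 mm above the nominal rim.
- pin (a point): End of the ring's +x pin (another is opposite, at -x): round pins 4 mm thick standing out from the foot flange to 31.5 mm from the ring's axis, their undersides level with the ring's underside. To set the ring in the cell, the pins go down in the gaps, and then the ring rests on the glass.
- bite (a point): Underside of the ring, on its axis: here it presses the glass. Snug means 5 to 20 N on the glass after release (friction keeps it). Before the bite turning takes almost no moment; after it about 0.03 N m per N, and the thread draws the ring down, felt as a downward pull by a hand that keeps its height. Over 28 N at any time cracks the glass.
- gauge: Moisture gauge (fixed): flat steel box 210 x 170 mm, 55 mm high; origin on the table under the cell axis, x along its length, z up. A grey panel, 20 mm higher than the box, starts 85 mm from the cell axis on the +x side.
- shears: Bystander: shears with black handles, 190 mm long, lying; leave.
- spacer: Bystander: plain low steel spacer ring, 56 mm outside, 12 mm high, no lugs and no collar; leave.
- paste_jar: Bystander: small glass jar with white cap, 52 mm diameter, 65 mm high; leave.
- brush: Bystander: brush lying on the table; leave.
- tamper: Bystander: wooden block 70 x 35 x 30 mm; leave.
- tin: Bystander: closed steel tin, 60 mm diameter, 50 mm high; leave.
Not all that is in view belongs to the job. What is shaped like the part that bears window_center but black or red is not meant.

How it is judged:
By the outcome, as a careful person would: the job done as asked, in the order asked, and still so for the second after the job is handed in, with the robot touching nothing.
It also fails if it takes over 72 s, if anything falls off the work surface, if the arm or the gripper's body presses on something with over 40 N, if the wrist force passes 120 N, or if a joint passes its speed limit or range.

## Working session

There is one attempt and no reset: what is moved stays moved. The work goes in short steps, Python scripts to look and compute and a tool call to move; the robot and the scene stay as the last step left them, time stands still between calls to the robot, and variables do not carry over. Pictures are saved under pics/ and viewed, at most 10 in all, crops included, and the job is handed in when it is done.

Besides the shell and the picture viewer there is one more tool, called after "Request:" in YAML: its name, and indented under it one key for each argument. arm_command: Moves the arm, as the interface text tells. Its arguments: {"type":"object","properties":{"plan":{"type":"array","items":{"type":"array","items":{"type":"number","minimum":-1,"maximum":1}}},"grip_force":{"type":"number"}},"required":["plan"]}

```bash
mkdir -p pics
python3 - <<'E'
from station import *
import cv2
for n in("scene","top"):
    cv2.imwrite(f"pics/{n}0.png",cv2.cvtColor(cv2.resize(snapshot(n),(800,600)),cv2.COLOR_RGB2BGR)); c=get_calibration(n);print(n,c)
print(observe())
E
```

```text
scene {'fx': 414.6516028977012, 'fy': 414.6516028977012, 'cx': 251.6890592631658, 'cy': 191.9247212944447, 'dist_coeffs': array([0.02161241, 0.        , 0.        , 0.        , 0.        ]), 'eye': array([1.10244921, 0.22158837, 0.86375218]), 'orientation': array([ 0.54184102,  0.78399856, -0.25002361, -0.17100514])}
top {'fx': 476.0953397891725, 'fy': 476.0953397891725, 'cx': 249.38671597709356, 'cy': 191.32571062609733, 'dist_coeffs': array([-0.19956682,  0.        ,  0.        ,  0.        ,  0.        ]), 'eye': array([0.41336909, 0.02513671, 1.42067684]), 'orientation': array([ 0.71057087, -0.70174038,  0.032023  , -0.04029894])}
{'time_s': 0.1, 'qpos': array([-1.55180335e+00,  2.59290021e-01,  1.53600879e+00,  1.24149058e-05,
        1.34800984e+00, -2.02810629e-01]), 'dq': array([-9.83881380e-04, -1.83310605e-03, -3.40054141e-03, -8.66239488e-04,
        7.79562163e-05,  5.35854250e-05]), 'effort': array([ 3.39721832e-03, -4.46966136e+01, -2.91246736e+01, -6.16974444e-05,
        6.24757857e-03,  3.16680519e-05]), 'eef_pos': array([ 0.12100544, -0.53596476,  0.19943306]), 'tcp_rot': array([ 9.93856482e-01,  1.10673200e-01,  8.47740621e-05, -8.53822632e-04]), 'ft_force': array([ 0.36582841,  0.24072537, -0.66258437]), 'moment': array([-0.02448314, -0.01278429,  0.01477056]), 'finger_force': 0.0, 'gripper_width': 0.08511968940719582}
```

View pics/top0.png

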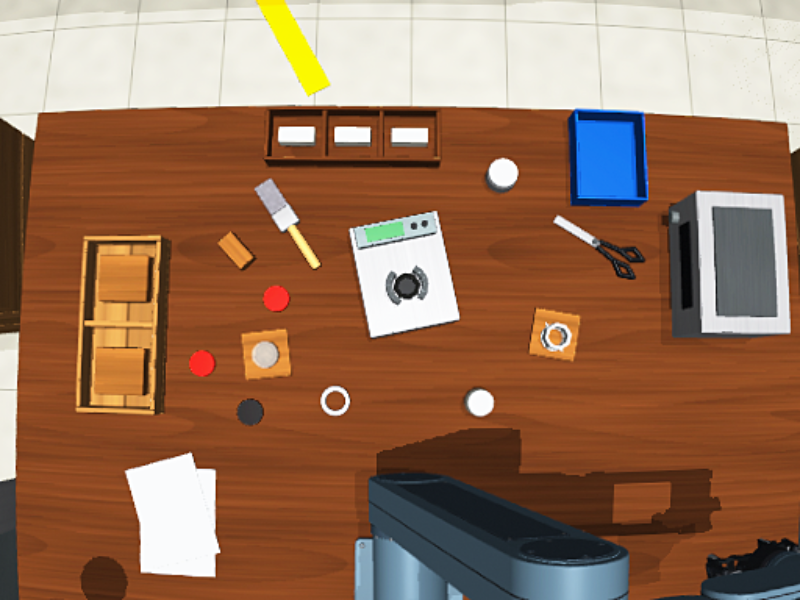

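View pics/scene0.png

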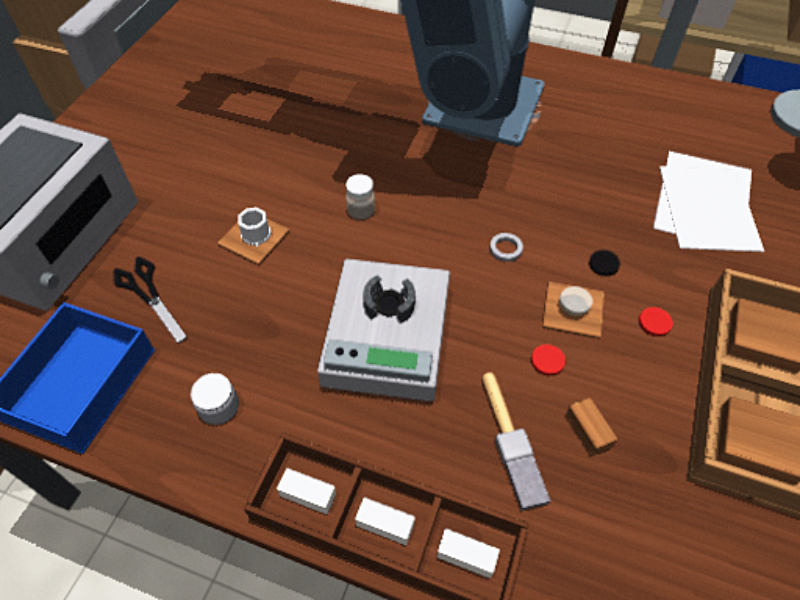

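The top view shows the glass at (265,354), ring (556,336), cell (407,285), with the panel on the far side; scene agrees. Now the positions.

```bash
cat > h.py <<'E'
import numpy as np, cv2
from scipy.spatial.transform import Rotation as R
from station import *
def pix2w(c,u,v,z):
    "raw 512x384 pixel -> world point on plane z"
    K=np.array([[c["fx"],0,c["cx"]],[0,c["fy"],c["cy"]],[0,0,1.]])
    p=cv2.undistortPoints(np.array([[[u,v]]],float),K,np.array(c["dist_coeffs"]))[0,0]
    d=R.from_quat(c["orientation"]).apply([p[0],p[1],1]); e=c["eye"]
    return e+d*(z-e[2])/d[2]
def w2pix(c,P):
    K=np.array([[c["fx"],0,c["cx"]],[0,c["fy"],c["cy"]],[0,0,1.]])
    q=R.from_quat(c["orientation"]).inv().apply(np.atleast_2d(P)-c["eye"])
    return cv2.projectPoints(q,np.zeros(3),np.zeros(3),K,np.array(c["dist_coeffs"]))[0][:,0]
def yaw(o):  # world heading of tool y
    y=R.from_quat(o["tcp_rot"]).apply([0,1,0]); return np.arctan2(y[1],y[0])
E
python3 - <<'E'
from h import *
c=get_calibration("top"); T=lambda u,v,z:print(u,v,pix2w(c,u*.64,v*.64,z).round(4))
T(265,354,.03);T(556,336,.048);T(407,285,.083)
for p in((350,229),(437,211),(459,320),(371,337)):T(*p,.055)
for p in((537,308),(580,316),(573,361),(529,352)):T(*p,.008)
c=get_calibration("wrist");print(c); o=observe()
r=R.from_quat(o["tcp_rot"]);print(r.inv().apply(c["eye"]-o["eef_pos"]),(r.inv()*R.from_quat(c["orientation"])).as_matrix().round(3),yaw(o))
E
```

```text
265 354 [0.4492 0.2756 0.03  ]
556 336 [ 0.4886 -0.2683  0.048 ]
407 285 [0.5764 0.0107 0.083 ]
350 229 [0.684  0.1179 0.055 ]
437 211 [ 0.7202 -0.0445  0.055 ]
459 320 [ 0.516  -0.0861  0.055 ]
371 337 [0.4828 0.0754 0.055 ]
537 308 [ 0.5442 -0.2401  0.008 ]
580 316 [ 0.5297 -0.3242  0.008 ]
573 361 [ 0.4431 -0.3098  0.008 ]
529 352 [ 0.4598 -0.2244  0.008 ]
{'fx': 280.5186219402737, 'fy': 280.5186219402737, 'cx': 259.08792687806067, 'cy': 187.18128277399666, 'dist_coeffs': array([-0.0100108,  0.       ,  0.       ,  0.       ,  0.       ]), 'eye': array([ 0.19869526, -0.51779992,  0.37332107]), 'orientation': array([ 0.77134993, -0.61674657, -0.09883821,  0.12195888])}
[ 0.07984482 -0.00092095 -0.17385818] [[-0.    -0.951 -0.31 ]
 [ 1.    -0.    -0.   ]
 [ 0.    -0.31   0.951]] -1.3489951732790775
```

```bash
cat >> h.py <<'E'
def plan(xyz,head,n,grip,lastpose=None):
    "rows in tool axes from the present pose to xyz / heading of tool y; tilt is levelled by hand"
    o=observe(); p0=o["eef_pos"]; h=yaw(o); xyz=np.array(xyz)
    dh=(head-h)/n; d=(xyz-p0)/n; out=[]
    for i in range(n):
        a=h+i*dh; ex=np.array([-np.sin(a),np.cos(a),0]); ey=np.array([np.cos(a),np.sin(a),0])
        out.append([0,0,round(-dh/np.pi,4)]+[round(float(v),3) for v in(d@ex/.025,d@ey/.025,-d[2]/.025)]+[grip])
    print(str(out).replace(" ",""), "step",np.linalg.norm(d).round(4))
E
python3 -c "
from h import *
plan((.489,-.268,.2),.205,20,1)"
```

```text
[[0,0,np.float64(-0.0247),0.836,-0.361,-0.001,1],[0,0,np.float64(-0.0247),0.861,-0.295,-0.001,1],[0,0,np.float64(-0.0247),0.882,-0.227,-0.001,1],[0,0,np.float64(-0.0247),0.897,-0.158,-0.001,1],[0,0,np.float64(-0.0247),0.906,-0.088,-0.001,1],[0,0,np.float64(-0.0247),0.91,-0.017,-0.001,1],[0,0,np.float64(-0.0247),0.909,0.053,-0.001,1],[0,0,np.float64(-0.0247),0.902,0.124,-0.001,1],[0,0,np.float64(-0.0247),0.89,0.193,-0.001,1],[0,0,np.float64(-0.0247),0.872,0.262,-0.001,1],[0,0,np.float64(-0.0247),0.849,0.329,-0.001,1],[0,0,np.float64(-0.0247),0.821,0.394,-0.001,1],[0,0,np.float64(-0.0247),0.788,0.456,-0.001,1],[0,0,np.float64(-0.0247),0.75,0.516,-0.001,1],[0,0,np.float64(-0.0247),0.708,0.573,-0.001,1],[0,0,np.float64(-0.0247),0.661,0.626,-0.001,1],[0,0,np.float64(-0.0247),0.611,0.675,-0.001,1],[0,0,np.float64(-0.0247),0.556,0.721,-0.001,1],[0,0,np.float64(-0.0247),0.499,0.762,-0.001,1],[0,0,np.float64(-0.0247),0.438,0.798,-0.001,1]] step 0.0228
```

Request:
arm_command:
  plan:
    - [0,0,-0.0247,0.84,-0.36,0,1]
    - [0,0,-0.0247,0.86,-0.3,0,1]
    - [0,0,-0.0247,0.88,-0.23,0,1]
    - [0,0,-0.0247,0.9,-0.16,0,1]
    - [0,0,-0.0247,0.91,-0.09,0,1]
    - [0,0,-0.0247,0.91,-0.02,0,1]
    - [0,0,-0.0247,0.91,0.05,0,1]
    - [0,0,-0.0247,0.9,0.12,0,1]
    - [0,0,-0.0247,0.89,0.19,0,1]
    - [0,0,-0.0247,0.87,0.26,0,1]

```text
time_s: 1.1
eef_pos: [0.3054, -0.4011, 0.1998]
tcp_rot: [0.877, 0.48, 0.0, -0.0]
ft_force: [-0.6, -1.3, -0.1]
gripper_width: 0.085
finger_force: 0.0
```

Request:
arm_command:
  plan:
    - [0,0,-0.0247,0.85,0.33,0,1]
    - [0,0,-0.0247,0.82,0.39,0,1]
    - [0,0,-0.0247,0.79,0.46,0,1]
    - [0,0,-0.0247,0.75,0.52,0,1]
    - [0,0,-0.0247,0.71,0.57,0,1]
    - [0,0,-0.0247,0.66,0.63,0,1]
    - [0,0,-0.0247,0.61,0.68,0,1]
    - [0,0,-0.0247,0.56,0.72,0,1]
    - [0,0,-0.0247,0.5,0.76,0,1]
    - [0,0,-0.0247,0.44,0.8,0,1]

```text
time_s: 2.1
eef_pos: [0.4898, -0.2673, 0.1997]
tcp_rot: [0.631, 0.776, 0.0, -0.001]
ft_force: [0.6, 0.5, -0.4]
gripper_width: 0.0853
finger_force: 0.0
```

```bash
cat >> h.py <<'E'
def wshot(name,box=None,k=2):
    import json
    o=observe(); c=get_calibration("wrist"); im=snapshot("wrist")
    json.dump({a:(b.tolist() if hasattr(b,"tolist") else b) for a,b in c.items()},open(f"pics/{name}.json","w"))
    np.save(f"pics/{name}.npy",im)
    print("t",o["time_s"],o["eef_pos"].round(4),yaw(o).round(4),R.from_quat(o["tcp_rot"]).as_matrix()[:,2].round(4))
    if box: im=im[box[1]:box[3],box[0]:box[2]]
    im=cv2.resize(im,None,fx=k,fy=k,interpolation=cv2.INTER_CUBIC)
    cv2.imwrite(f"pics/{name}.png",cv2.cvtColor(im,cv2.COLOR_RGB2BGR))
def cal(name):
    import json
    c=json.load(open(f"pics/{name}.json")); c["eye"]=np.array(c["eye"]); return c
E
python3 - <<'E'
from h import *
wshot("ring1",None,1.5)
c=cal("ring1");print(w2pix(c,[.4886,-.2683,.048])*1.5)
plan((.449,.276,.17),.205,24,1)
E
```

```text
t 2.1 [ 0.4898 -0.2673  0.1997] 0.2062 [-8.e-04  7.e-04 -1.e+00]
[[386.81787193 251.1751902 ]]
[[0,0,np.float64(0.0001),0.897,0.119,0.049,1],[0,0,np.float64(0.0001),0.897,0.119,0.049,1],[0,0,np.float64(0.0001),0.897,0.118,0.049,1],[0,0,np.float64(0.0001),0.897,0.118,0.049,1],[0,0,np.float64(0.0001),0.897,0.118,0.049,1],[0,0,np.float64(0.0001),0.897,0.118,0.049,1],[0,0,np.float64(0.0001),0.897,0.117,0.049,1],[0,0,np.float64(0.0001),0.897,0.117,0.049,1],[0,0,np.float64(0.0001),0.897,0.117,0.049,1],[0,0,np.float64(0.0001),0.897,0.117,0.049,1],[0,0,np.float64(0.0001),0.897,0.116,0.049,1],[0,0,np.float64(0.0001),0.898,0.116,0.049,1],[0,0,np.float64(0.0001),0.898,0.116,0.049,1],[0,0,np.float64(0.0001),0.898,0.116,0.049,1],[0,0,np.float64(0.0001),0.898,0.115,0.049,1],[0,0,np.float64(0.0001),0.898,0.115,0.049,1],[0,0,np.float64(0.0001),0.898,0.115,0.049,1],[0,0,np.float64(0.0001),0.898,0.115,0.049,1],[0,0,np.float64(0.0001),0.898,0.115,0.049,1],[0,0,np.float64(0.0001),0.898,0.114,0.049,1],[0,0,np.float64(0.0001),0.898,0.114,0.049,1],[0,0,np.float64(0.0001),0.898,0.114,0.049,1],[0,0,np.float64(0.0001),0.898,0.114,0.049,1],[0,0,np.float64(0.0001),0.898,0.113,0.049,1]] step 0.0227
```

View pics/ring1.png

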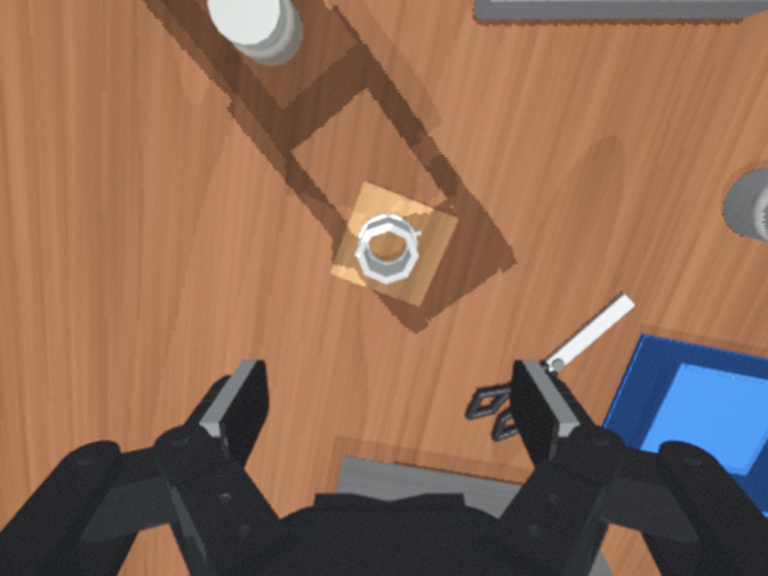

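The ring is at (388,250), upright on its board, one pin at (419,233). On to the glass.

Request:
arm_command:
  plan:
    - [0,0,0,0.9,0.117,0.05,1]
    - [0,0,0,0.9,0.117,0.05,1]
    - [0,0,0,0.9,0.117,0.05,1]
    - [0,0,0,0.9,0.117,0.05,1]
    - [0,0,0,0.9,0.117,0.05,1]
    - [0,0,0,0.9,0.117,0.05,1]
    - [0,0,0,0.9,0.117,0.05,1]
    - [0,0,0,0.9,0.117,0.05,1]
    - [0,0,0,0.9,0.117,0.05,1]
    - [0,0,0,0.9,0.117,0.05,1]

```text
time_s: 3.15
eef_pos: [0.4721, -0.0411, 0.1873]
tcp_rot: [0.632, 0.775, -0.0, -0.0]
ft_force: [0.2, -0.5, 0.5]
gripper_width: 0.0848
finger_force: 0.0
```

Run:
```python
from h import *
wshot("cell1",None,1.5)
c=cal("cell1");print(w2pix(c,[.5764,.0107,.083])*1.5)
```

```text
t 3.15 [ 0.4721 -0.0411  0.1873] 0.2022 [-8.e-04  2.e-04 -1.e+00]
[[557.30548551 223.85474344]]
```

View pics/cell1.png

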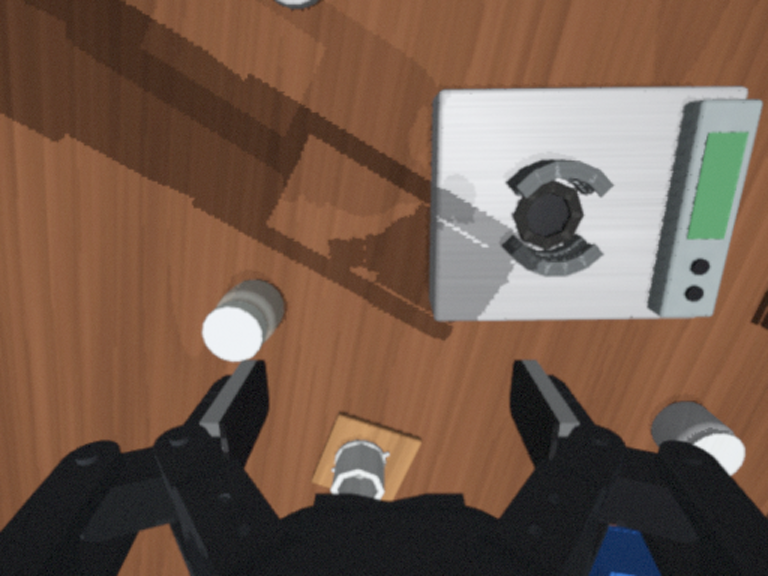

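Request:
arm_command:
  plan:
    - [0,0,0,0.9,0.117,0.05,1]
    - [0,0,0,0.9,0.117,0.05,1]
    - [0,0,0,0.9,0.117,0.05,1]
    - [0,0,0,0.9,0.117,0.05,1]
    - [0,0,0,0.9,0.117,0.05,1]
    - [0,0,0,0.9,0.117,0.05,1]
    - [0,0,0,0.9,0.117,0.05,1]
    - [0,0,0,0.9,0.117,0.05,1]
    - [0,0,0,0.9,0.117,0.05,1]
    - [0,0,0,0.9,0.117,0.05,1]

```text
time_s: 4.2
eef_pos: [0.4557, 0.1848, 0.1749]
tcp_rot: [0.632, 0.775, -0.0, -0.0]
ft_force: [0.4, -0.6, 0.1]
gripper_width: 0.0857
finger_force: 0.0
```

Request:
arm_command:
  plan:
    - [0,0,0,0.9,0.117,0.05,1]
    - [0,0,0,0.9,0.117,0.05,1]
    - [0,0,0,0.9,0.117,0.05,1]
    - [0,0,0,0.9,0.117,0.05,1]
    - [0,0,0,0,0,0.5,1]
    - [0,0,0,0,0,0.5,1]
    - [0,0,0,0,0,0.5,1]
    - [0,0,0,0,0,0.3,1]
    - [0,0,0,0,0,0,1]
    - [0,0,0,0,0,0,1]

```text
time_s: 5.2
eef_pos: [0.4495, 0.2744, 0.1251]
tcp_rot: [0.632, 0.775, -0.0, -0.0]
ft_force: [0.2, 0.3, -0.0]
gripper_width: 0.0854
finger_force: 0.0
```

Run:
```python
from h import *
wshot("glass1",None,1.5)
c=cal("glass1");print(w2pix(c,[.4492,.2756,.03])*1.5)
```

```text
t 5.2 [0.4495 0.2744 0.1251] 0.2021 [-3.e-04 -2.e-04 -1.e+00]
[[388.4284291  268.77372362]]
```

View pics/glass1.png

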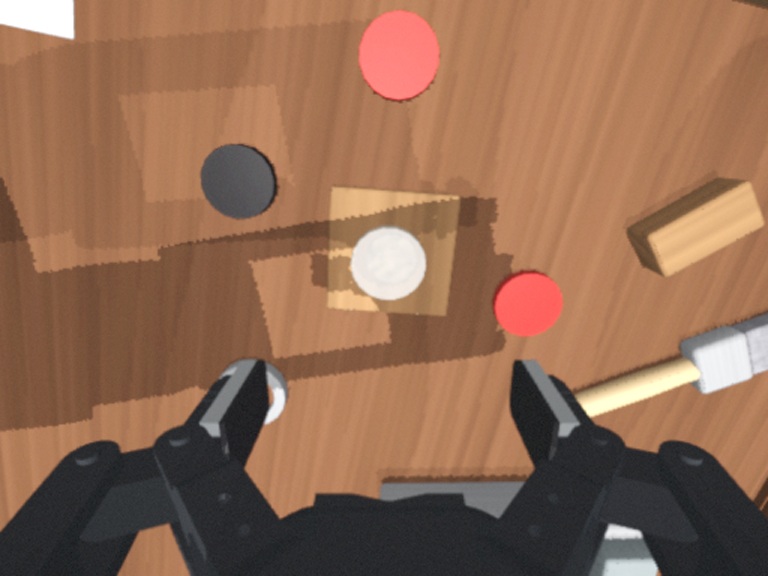

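The cell view shows its gaps left/right, aligned with the gauge and the tool heading; walls around (556,218). The glass top is an ellipse spanning x 351–426, y 227–300. Fit it.

Run:
```python
from h import *
c=cal("glass1"); im=np.load("pics/glass1.npy").astype(int)
m=((im.min(2)>150)&(im.max(2)-im.min(2)<40)).astype(np.uint8); m[:140]=0;m[210:]=0;m[:,:225]=0;m[:,295:]=0
n,l,s,ce=cv2.connectedComponentsWithStats(m); i=1+s[1:,4].argmax(); x,y,w,h,a=s[i]; print(s[i],np.array(s[i])*1.5)
box=np.array([x,y,x+w-1,y+h-1],float)
t=np.linspace(0,2*np.pi,200); C=np.c_[np.cos(t)*.025,np.sin(t)*.025,0*t]
from scipy.optimize import least_squares
def f(p):
    q=w2pix(c,np.r_[C+[p[0],p[1],.03],C+[p[0],p[1],.02]]); return np.r_[q.min(0),q.max(0)]-box
r=least_squares(f,[.449,.275]);print(r.x,r.fun); g=r.x
o=observe(); d=np.r_[g,0]-o["eef_pos"]; a=yaw(o); print("tool x,y mm",1e3*(d@[-np.sin(a),np.cos(a),0]),1e3*(d@[np.cos(a),np.sin(a),0]))
```

```text
[ 234  151   50   49 1905] [ 351.   226.5   75.    73.5 2857.5]
[0.44823723 0.27805791] [-0.60123551 -1.05152627  0.60116961  1.17357828]
tool x,y mm 3.7136422582369595 -0.7550776200570839
```

Request:
arm_command:
  plan:
    - [0,0,0,0.15,-0.03,0.7,1]
    - [0,0,0,0,0,0.8,1]
    - [0,0,0,0,0,0.8,1]
    - [0,0,0,0,0,0.8,1]
    - [0,0,0,0,0,0.7,1]
    - [0,0,0,0,0,0.4,1]
    - [0,0,0,0,0,0.2,1]
    - [0,0,0,0,0,0,0.5]
    - [0,0,0,0,0,0,0]
    - [0,0,0,0,0,0,-1]
  grip_force: 30

```text
time_s: 6.25
eef_pos: [0.4485, 0.2786, 0.0161]
tcp_rot: [0.632, 0.775, 0.001, 0.0]
ft_force: [-0.5, 0.5, -0.2]
gripper_width: 0.0439
finger_force: 0.0
```

Request:
arm_command:
  plan:
    - [0,0,0,0,0,0,-1]
    - [0,0,0,0,0,0,-1]
    - [0,0,0,0,0,0,-1]
    - [0,0,0,0,0,0,-1]
    - [0,0,0,0,0,0,-1]
    - [0,0,0,0,0,0,-1]
    - [0,0,0,0,0,0,-1]
    - [0,0,0,0,0,0,-1]
    - [0,0,0,0,0,0,-1]
    - [0,0,0,0,0,0,-1]

```text
time_s: 7.25
eef_pos: [0.4478, 0.2784, 0.0152]
tcp_rot: [0.632, 0.775, -0.0, -0.0]
ft_force: [-0.3, -0.8, 0.6]
gripper_width: -0.0003
finger_force: 0.0
```

Run:
```python
from h import *
wshot("miss",None,1.5); print(observe()["gripper_width"])
```

```text
t 7.25 [0.4478 0.2784 0.0152] 0.2029 [-1.e-04 -0.e+00 -1.e+00]
-0.0003778387292507365
```

View pics/miss.png

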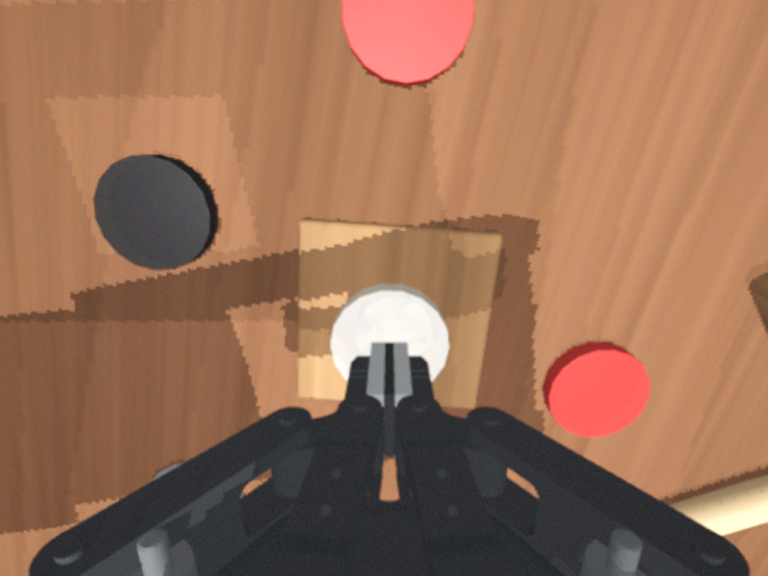

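Run:
```python
from h import *
c=cal("miss"); o=observe(); print(c["eye"],o["eef_pos"])
print("TCP pix",w2pix(c,o["eef_pos"])*1.5)
t=np.linspace(0,2*np.pi,100); C=np.c_[np.cos(t)*.025,np.sin(t)*.025,0*t]
for z in(.03,.02):
    q=w2pix(c,C+[.44823,.27806,z])*1.5; print(z,q.min(0),q.max(0))
    print(pix2w(c,389/1.5,338/1.5,z))
r=R.from_quat(o["tcp_rot"])
for z in (0,-.01,-.02,-.03):print(z,w2pix(c,o["eef_pos"]+r.apply([0,0,z]))*1.5)
```

```text
[0.43177889 0.35730748 0.18904345] [0.4477695  0.27836905 0.01520459]
TCP pix [[388.19862931 331.00203301]]
0.03 [329.38661518 290.51782931] [448.78871577 398.27571993]
[0.44737565 0.28203244 0.03      ]
0.02 [332.42272515 282.6750836 ] [445.71262859 385.78886143]
[0.44835631 0.27729945 0.02      ]
0 [[388.19862931 331.00203301]]
-0.01 [[388.1727392  340.85375708]]
-0.02 [[388.14398381 351.79725326]]
-0.03 [[388.11186105 364.02412223]]
```

Run:
```python
from h import *
c=cal("miss"); o=observe(); r=R.from_quat(o["tcp_rot"])
for x in(.011,.0,-.011):
  for z in (0,-.01,-.02,-.03):print(x,z,(w2pix(c,o["eef_pos"]+r.apply([[x,-.005,z],[x,.005,z]]))*1.5).round().tolist())
im=np.load("pics/miss.npy")[200:290,205:315]
cv2.imwrite("pics/tip.png",cv2.cvtColor(cv2.resize(im,None,fx=7,fy=6.5,interpolation=cv2.INTER_CUBIC),cv2.COLOR_RGB2BGR))
print(o)
```

```text
0.011 0 [[377.0, 308.0], [399.0, 308.0]]
0.011 -0.01 [[376.0, 317.0], [400.0, 317.0]]
0.011 -0.02 [[376.0, 327.0], [401.0, 327.0]]
0.011 -0.03 [[375.0, 338.0], [401.0, 338.0]]
0.0 0 [[377.0, 331.0], [399.0, 331.0]]
0.0 -0.01 [[377.0, 341.0], [400.0, 341.0]]
0.0 -0.02 [[376.0, 352.0], [400.0, 352.0]]
0.0 -0.03 [[375.0, 364.0], [401.0, 364.0]]
-0.011 0 [[377.0, 353.0], [399.0, 353.0]]
-0.011 -0.01 [[377.0, 364.0], [400.0, 364.0]]
-0.011 -0.02 [[376.0, 376.0], [400.0, 376.0]]
-0.011 -0.03 [[375.0, 389.0], [401.0, 389.0]]
{'time_s': 7.3, 'qpos': array([3.44477378e-01, 4.17911378e-01, 1.81596179e+00, 5.05998099e-06,
       9.07755538e-01, 1.41539990e-01]), 'dq': array([-1.42160957e-03, -6.89572863e-04, -3.11861188e-04,  8.69181661e-04,
       -7.02539503e-05,  2.46328854e-04]), 'effort': array([ 2.93191272e-05, -4.61981177e+01, -2.16003424e+01, -3.19043393e-04,
        9.91706838e-04,  3.97666633e-05]), 'eef_pos': array([0.4477695 , 0.27836905, 0.01520459]), 'tcp_rot': array([ 6.31844817e-01,  7.75094915e-01, -1.44114824e-05, -1.10135911e-05]), 'ft_force': array([-0.52336312,  0.06623557,  0.18557056]), 'moment': array([-0.02195072, -0.03634002,  0.00470108]), 'finger_force': 0.0, 'gripper_width': -0.0003778387292507365}
```

View pics/tip.png

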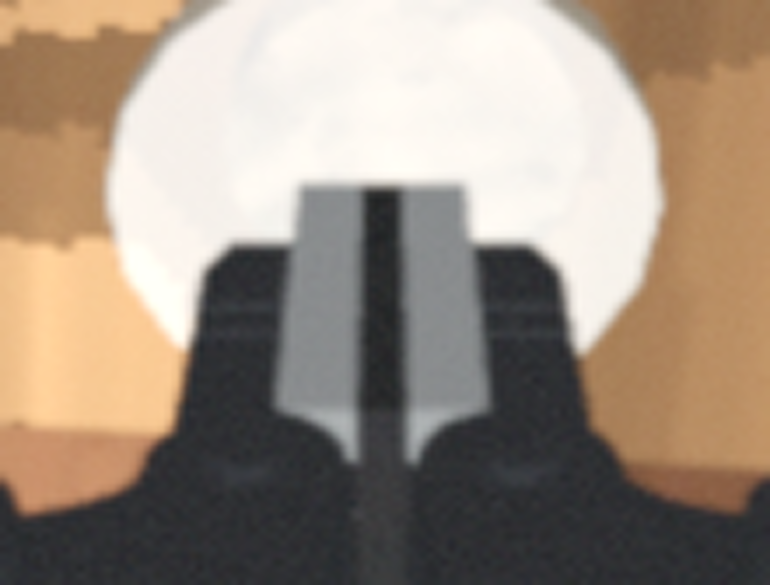

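The shut fingers show above the glass (tip edge at about (388,343) in the wide view), so the tips stand higher than the stated TCP. A side view from the scene camera will tell.

Run:
```python
from h import *
c=get_calibration("scene"); o=observe(); im=snapshot("scene")
p=w2pix(c,[o["eef_pos"],[.4482,.2781,.03],o["eef_pos"]+[0,0,.03]]); print(p)
u,v=p[0].astype(int); x0,y0=u-60,v-80; print(x0,y0)
im=im[y0:y0+110,x0:x0+140]
print((p-[x0,y0])*5.4)
cv2.imwrite("pics/side.png",cv2.cvtColor(cv2.resize(im,None,fx=5.4,fy=5.4,interpolation=cv2.INTER_CUBIC),cv2.COLOR_RGB2BGR))
```

```text
[[367.15376487 194.34047522]
 [368.36166851 190.99929417]
 [369.93046267 187.27258602]]
307 114
[[324.8303303  433.83856617]
 [331.35300995 415.79618852]
 [339.82449844 395.67196449]]
```

View pics/side.png

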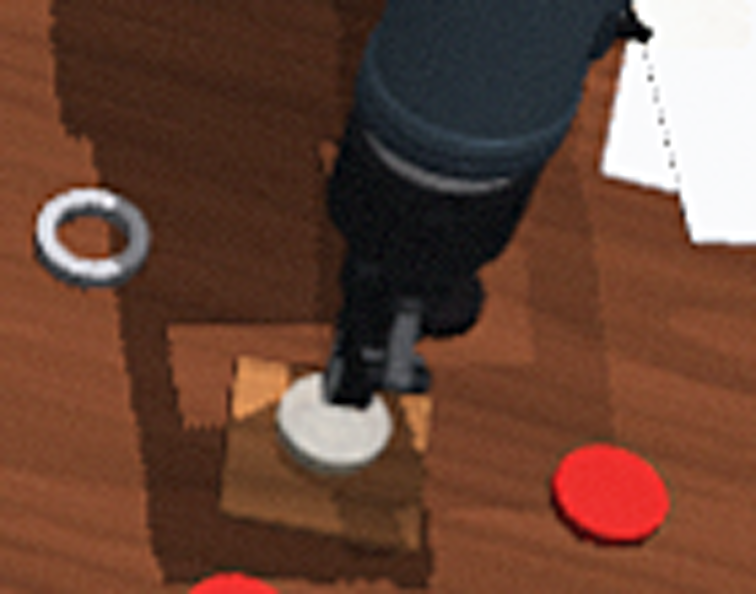

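The side view shows the shut tips at (350,402), about 30 mm above the reported TCP and clear of the glass top (335,415). So I take the tips as ~33 mm behind the TCP and grasp that much lower.

Request:
arm_command:
  plan:
    - [0,0,0,0,0,0,1]
    - [0,0,0,0,0,0,1]
    - [0,0,0,0,0,0,1]
    - [0,0,0,0,0,0,1]
    - [0,0,0,0,0,0,1]
    - [0,0,0,0,0,0.4,1]
    - [0,0,0,0,0,0.4,1]
    - [0,0,0,0,0,0.28,1]
    - [0,0,0,0,0,0.2,1]
    - [0,0,0,0,0,0,1]

```text
time_s: 8.35
eef_pos: [0.447, 0.278, -0.018]
tcp_rot: [0.632, 0.775, -0.001, -0.001]
ft_force: [0.8, 1.1, 0.1]
gripper_width: 0.0856
finger_force: 0.0
```

Request:
arm_command:
  plan:
    - [0,0,0,0,0,0,0.6]
    - [0,0,0,0,0,0,0.4]
    - [0,0,0,0,0,0,0.2]
    - [0,0,0,0,0,0,0]
    - [0,0,0,0,0,0,-1]
    - [0,0,0,0,0,0,-1]
    - [0,0,0,0,0,0,-1]
    - [0,0,0,0,0,0,-1]
    - [0,0,0,0,0,0,-1]
    - [0,0,0,0,0,0,-1]

```text
time_s: 9.35
eef_pos: [0.4481, 0.2785, -0.0161]
tcp_rot: [0.632, 0.775, 0.0, 0.0]
ft_force: [-1.2, -0.6, 5.5]
gripper_width: 0.049
finger_force: 30.7
```

Request:
arm_command:
  plan:
    - [0,0,0,0,0,-0.2,-1]
    - [0,0,0,0,0,-0.4,-1]
    - [0,0,0,0,0,-0.6,-1]
    - [0,0,0,0,0,-0.7,-1]
    - [0,0,0,0,0,-0.7,-1]
    - [0,0,0,0,0,-0.7,-1]
    - [0,0,0,0,0,-0.7,-1]
    - [0,0,0,0,0,-0.64,-1]
    - [0,0,0,-0.4,0.08,0,-1]
    - [0,0,0,-0.4,0.08,0,-1]

```text
time_s: 10.35
eef_pos: [0.456, 0.259, 0.0994]
tcp_rot: [0.632, 0.775, 0.0, 0.0]
ft_force: [-0.0, -0.7, -1.1]
gripper_width: 0.0486
finger_force: 31.1
```

Request:
arm_command:
  plan:
    - [0,0,0,-0.75,0.15,0,-1]
    - [0,0,0,-0.75,0.15,0,-1]
    - [0,0,0,-0.75,0.15,0,-1]
    - [0,0,0,-0.75,0.15,0,-1]
    - [0,0,0,-0.75,0.15,0,-1]
    - [0,0,0,-0.75,0.15,0,-1]
    - [0,0,0,-0.75,0.15,0,-1]
    - [0,0,0,-0.75,0.15,0,-1]
    - [0,0,0,-0.75,0.15,0,-1]
    - [0,0,0,-0.75,0.15,0,-1]

```text
time_s: 11.35
eef_pos: [0.5296, 0.0817, 0.0978]
tcp_rot: [0.632, 0.775, -0.001, -0.001]
ft_force: [-0.0, 0.2, -0.5]
gripper_width: 0.0485
finger_force: 31.1
```

Request:
arm_command:
  plan:
    - [0,0,0,-0.75,0.15,0,-1]
    - [0,0,0,-0.75,0.15,0,-1]
    - [0,0,0,-0.75,0.15,0,-1]
    - [0,0,0,-0.75,0.15,0,-1]
    - [0,0,0,-0.75,0.15,0,-1]
    - [0,0,0,-0.75,0.15,0,-1]
    - [0,0,0,-0.75,0.15,0,-1]
    - [0,0,0,-0.5,0.1,0,-1]
    - [0,0,0,-0.28,0.05,0,-1]
    - [0,0,0,0,0,0,-1]

```text
time_s: 12.35
eef_pos: [0.5903, -0.059, 0.0991]
tcp_rot: [0.632, 0.775, -0.0, 0.0]
ft_force: [-0.4, 0.8, -0.1]
gripper_width: 0.0483
finger_force: 31.1
```

Run:
```python
from h import *
wshot("cell2",None,1.5)
c=cal("cell2"); o=observe();r=R.from_quat(o["tcp_rot"])
print(o["gripper_width"],o["finger_force"],o["ft_force"])
t=np.linspace(0,2*np.pi,100); C=np.c_[np.cos(t),np.sin(t),0*t]
q=w2pix(c,C*.0385+[.5764,.0107,.083])*1.5;print(q.min(0),q.max(0))
q=w2pix(c,o["eef_pos"]+r.apply(C*.025+[0,0,-.046]))*1.5;print(q.min(0),q.max(0))
```

```text
t 12.35 [ 0.5903 -0.059   0.0991] 0.2019 [-0. -0. -1.]
0.048619087027244066 31.077423691749573 [ 1.16204818  1.38524469 -1.80093999]
[300.61025037  69.36906452] [477.27246168 252.27518972]
[315.49499388 318.38395958] [459.40310619 444.16995612]
```

View pics/cell2.png

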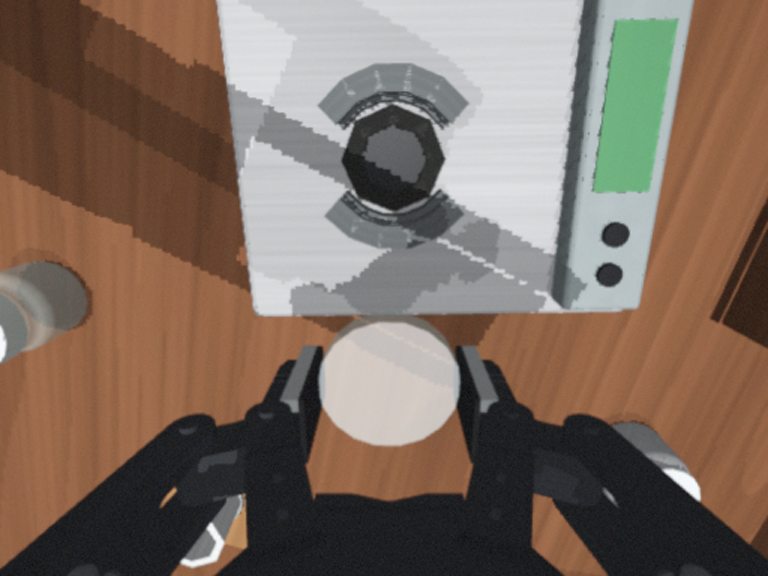

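The cell is clear: rim arcs top (395,63), bottom (393,248), corners x 319–468 and 326–463. The held glass spans x 319–459, y down to 445, level between the pads.

Run:
```python
from h import *
from scipy.optimize import least_squares
c=cal("cell2"); o=observe();r=R.from_quat(o["tcp_rot"]); a=yaw(o)
ex=np.array([-np.sin(a),np.cos(a),0]);ey=np.array([np.cos(a),np.sin(a),0])
th=np.deg2rad(np.linspace(-54,54,55))
W=[np.outer(s*np.cos(th),ex)+np.outer(np.sin(th),ey) for s in(1,-1)]
obs=np.array([63,319,468,248,326,463])
def f(p):
    C=np.array([p[0],p[1],.083])
    u=w2pix(c,C+.0385*W[0])*1.5; l=w2pix(c,C+.0385*W[1])*1.5
    return np.array([u[:,1].min(),u[:,0].min(),u[:,0].max(),l[:,1].max(),l[:,0].min(),l[:,0].max()])-obs
s=least_squares(f,[.5764,.0107]);print(s.x,s.fun.round(1))
t=np.linspace(0,2*np.pi,200); C=np.outer(np.cos(t),ex)+np.outer(np.sin(t),ey)
def g(p):
    q=w2pix(c,np.array([p[0],p[1],o["eef_pos"][2]+.046])+.025*C)*1.5
    return np.array([q[:,0].min(),q[:,0].max(),q[:,1].max()])-[319,459,445]
G=least_squares(g,o["eef_pos"][:2]);print(G.x,G.fun.round(1))
e=np.r_[G.x-o["eef_pos"][:2],0];print("glass rel tool x,y mm",1e3*e@ex,1e3*e@ey)
d=np.r_[s.x-G.x,0];print("move tool x,y units",d@ex/.025,d@ey/.025)
```

```text
[0.57809881 0.01332746] [ 0.3  0.8  0.5 -0.4 -1.2 -0.2]
[ 0.59055913 -0.05853298] [-1.9  1.9  0.3]
glass rel tool x,y mm -0.4861037028230005 0.5512004506884252
move tool x,y units 2.915934107312189 0.08955669182441489
```

Request:
arm_command:
  plan:
    - [0,0,0,0.4,0.02,0,-1]
    - [0,0,0,0.6,0.02,0,-1]
    - [0,0,0,0.7,0.02,0,-1]
    - [0,0,0,0.6,0.02,0,-1]
    - [0,0,0,0.4,0.01,0,-1]
    - [0,0,0,0.216,0,0.2,-1]
    - [0,0,0,0,0,0.4,-1]
    - [0,0,0,0,0,0.5,-1]
    - [0,0,0,0,0,0.4,-1]
    - [0,0,0,0,0,0,-1]

```text
time_s: 13.4
eef_pos: [0.5759, 0.0134, 0.0591]
tcp_rot: [0.632, 0.775, -0.001, -0.002]
ft_force: [-0.1, 0.3, -0.6]
gripper_width: 0.0483
finger_force: 31.1
```

Request:
arm_command:
  plan:
    - [0,0,0,0,0,0.2,-1]
    - [0,0,0,0,0,0.2,-1]
    - [0,0,0,0,0,0.2,-1]
    - [0,0,0,0,0,0.1,-1]
    - [0,0,0,0,0,0.1,-1]
    - [0,0,0,0,0,0.06,-1]
    - [0,0,0,0,0,0,-1]
    - [0,0,0,0,0,0,-1]
    - [0,0,0,0,0,0,-1]
    - [0,0,0,0,0,0,-1]

```text
time_s: 14.4
eef_pos: [0.5776, 0.0137, 0.0404]
tcp_rot: [0.632, 0.775, 0.0, 0.0]
ft_force: [0.4, -0.2, 0.3]
gripper_width: 0.0488
finger_force: 31.1
```

Run:
```python
from h import *
o=observe();print(o["eef_pos"],yaw(o),o["ft_force"],o["moment"],o["gripper_width"])
a=yaw(o);ex=np.array([-np.sin(a),np.cos(a)]);ey=np.array([np.cos(a),np.sin(a)])
d=np.array([.5781,.0133])-o["eef_pos"][:2]; print("want -(-.49,.55): cell rel tool",1e3*d@ex,1e3*d@ey)
```

```text
[0.57763178 0.01373574 0.04038767] 0.20293298796921752 [ 0.37920605 -0.22275183  0.27917656] [0.03632062 0.03559684 0.00280905] 0.04880074950175101
want -(-.49,.55): cell rel tool -0.5211616205375642 0.3707896189633458
```

Request:
arm_command:
  plan:
    - [0,0,0,0,0,0.08,-1]
    - [0,0,0,0,0,0.08,-1]
    - [0,0,0,0,0,0.08,-1]
    - [0,0,0,0,0,0.08,-1]
    - [0,0,0,0,0,0.06,-1]
    - [0,0,0,0,0,0.06,-1]
    - [0,0,0,0,0,0.05,-1]
    - [0,0,0,0,0,0.04,-1]
    - [0,0,0,0,0,0,-1]
    - [0,0,0,0,0,0,-1]

```text
time_s: 15.4
eef_pos: [0.5775, 0.0138, 0.027]
tcp_rot: [0.632, 0.775, 0.0, -0.0]
ft_force: [-0.2, -0.5, -0.5]
gripper_width: 0.0487
finger_force: 31.1
```

Request:
arm_command:
  plan:
    - [0,0,0,0,0,0.02,-1]
    - [0,0,0,0,0,0.02,-1]
    - [0,0,0,0,0,0.02,-1]
    - [0,0,0,0,0,0,-1]
    - [0,0,0,0,0,0,-1]
    - [0,0,0,0,0,0,-1]
    - [0,0,0,0,0,0,-1]
    - [0,0,0,0,0,0,-1]
    - [0,0,0,0,0,0,-1]
    - [0,0,0,0,0,0,-1]

```text
time_s: 16.4
eef_pos: [0.5778, 0.0137, 0.0259]
tcp_rot: [0.632, 0.775, 0.0, 0.0]
ft_force: [-0.5, 0.2, 5.1]
gripper_width: 0.0486
finger_force: 33.9
```

Request:
arm_command:
  plan:
    - [0,0,0,0,0,0,0.2]
    - [0,0,0,0,0,0,0.3]
    - [0,0,0,0,0,0,0.5]
    - [0,0,0,0,0,0,0.7]
    - [0,0,0,0,0,-0.1,0.7]
    - [0,0,0,0,0,-0.4,0.7]
    - [0,0,0,0,0,-0.8,0.7]
    - [0,0,0,0,0,-0.8,0.7]
    - [0,0,0,0,0,-0.9,1]
    - [0,0,0,0,0,-0.5,1]

```text
time_s: 17.4
eef_pos: [0.5787, 0.0136, 0.1157]
tcp_rot: [0.632, 0.775, 0.001, 0.002]
ft_force: [0.6, 0.3, -0.4]
gripper_width: 0.0858
finger_force: 0.0
```

Request:
arm_command:
  plan:
    - [0,0,0,-0.7,0,0,1]
    - [0,0,0,-0.9,0,0,1]
    - [0,0,0,-0.8,0,0,1]
    - [0,0,0,-0.4,0,0,1]
    - [0,0,0,0,0,0,1]
    - [0,0,0,0,0,0,1]
    - [0,0,0,0,0,0,1]
    - [0,0,0,0,0,0,1]
    - [0,0,0,0,0,0,1]
    - [0,0,0,0,0,0,1]

```text
time_s: 18.4
eef_pos: [0.5916, -0.0543, 0.1131]
tcp_rot: [0.632, 0.775, 0.0, 0.0]
ft_force: [0.1, 0.4, 0.2]
gripper_width: 0.0856
finger_force: 0.0
```

Run:
```python
from h import *
wshot("cell3",(190,20,330,125),5.6)
c=cal("cell3"); k=lambda P:(w2pix(c,P)-[190,20])*5.6
t=np.linspace(0,2*np.pi,200); C=np.c_[np.cos(t),np.sin(t),0*t]
q=k(C*.025+[.5781,.0133,.071]);print(q.min(0),q.max(0),k([.5781,.0133,.071]))
```

```text
t 18.4 [ 0.5916 -0.0543  0.1131] 0.2037 [ 1.e-04 -0.e+00 -1.e+00]
[200.55642481 314.90418152] [576.54127853 703.25622823] [[388.55215356 516.08948821]]
```

View pics/cell3.png

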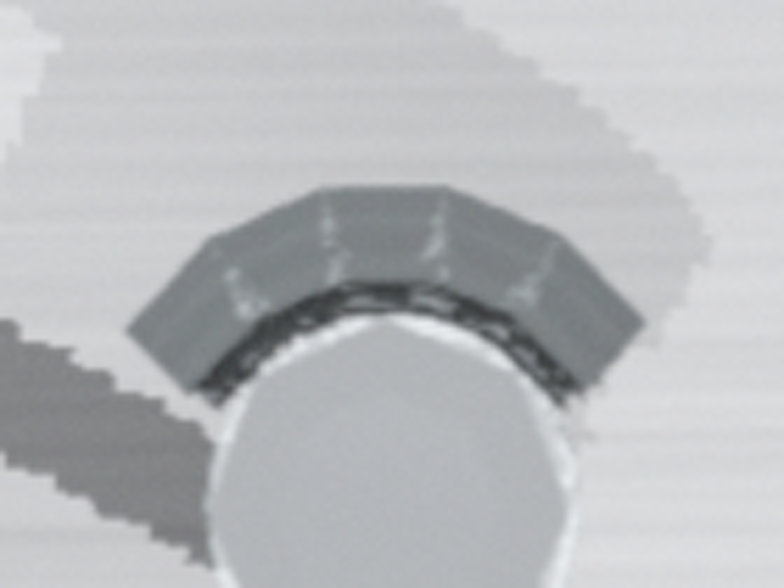

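The glass lies flat and centred in the cell (left/right edges 206–577, top 315, as predicted). Now to the ring.

```bash
python3 - <<'E' | sed 's/np.float64(\([^)]*\))/\1/g' | cut -c1-60
from h import *
plan((.503,-.337,.10),.2037,16,1)
plan((.503,-.337,.10),.2037,14,1)
E
```

```text
[[0,0,-0.0,-0.647,-0.36,0.033,1],[0,0,-0.0,-0.647,-0.36,0.03
[[0,0,-0.0,-0.739,-0.411,0.037,1],[0,0,-0.0,-0.739,-0.411,0.
```

Request:
arm_command:
  plan:
    - [0,0,0,-0.65,-0.36,0.033,1]
    - [0,0,0,-0.65,-0.36,0.033,1]
    - [0,0,0,-0.65,-0.36,0.033,1]
    - [0,0,0,-0.65,-0.36,0.033,1]
    - [0,0,0,-0.65,-0.36,0.033,1]
    - [0,0,0,-0.65,-0.36,0.033,1]
    - [0,0,0,-0.65,-0.36,0.033,1]
    - [0,0,0,-0.65,-0.36,0.033,1]
    - [0,0,0,-0.65,-0.36,0.033,1]
    - [0,0,0,-0.65,-0.36,0.033,1]

```text
time_s: 19.45
eef_pos: [0.5361, -0.2327, 0.1048]
tcp_rot: [0.632, 0.775, 0.0, 0.0]
ft_force: [0.6, 0.3, -0.4]
gripper_width: 0.0853
finger_force: 0.0
```

Request:
arm_command:
  plan:
    - [0,0,0,-0.65,-0.36,0.033,1]
    - [0,0,0,-0.65,-0.36,0.033,1]
    - [0,0,0,-0.65,-0.36,0.033,1]
    - [0,0,0,-0.65,-0.36,0.033,1]
    - [0,0,0,-0.65,-0.36,0.033,1]
    - [0,0,0,-0.6,-0.36,0.033,1]
    - [0,0,0,0,0,0,1]
    - [0,0,0,0,0,0,1]
    - [0,0,0,0,0,0,1]
    - [0,0,0,0,0,0,1]

```text
time_s: 20.45
eef_pos: [0.503, -0.3365, 0.0998]
tcp_rot: [0.631, 0.775, 0.0, -0.0]
ft_force: [0.8, 0.0, 0.5]
gripper_width: 0.0851
finger_force: 0.0
```

Run:
```python
from h import *
wshot("ring2")
c=cal("ring2"); im=np.load("pics/ring2.npy"); o=observe()
q0=w2pix(c,[.4886,-.2683,.048])[0];print(q0)
hsv=cv2.cvtColor(im,cv2.COLOR_RGB2HSV)
m=((hsv[...,1]<70)).astype(np.uint8)
yy,xx=np.mgrid[:384,:512]; m[(xx-q0[0])**2+(yy-q0[1])**2>60**2]=0
n,l,s,ce=cv2.connectedComponentsWithStats(m); i=1+s[1:,4].argmax(); print(s[i],ce[i],n)
x,y,w,h,_=s[i]
for r in m[y-1:y+h+1:1,x-1:x+w+1]: print("".join(".#"[v] for v in r))
```

```text
t 20.45 [ 0.503  -0.3365  0.0998] 0.2039 [ 0.e+00  3.e-04 -1.e+00]
[258.43275702 110.51922623]
[ 226   79   66   67 2198] [258.31255687 112.60600546] 2
....................................................................
.................................####...............................
............................############............................
.........................##################.........................
......................#######################.......................
....................############################....................
..................################################..................
.................##################################.................
...............#####################################................
............#########################################...............
...........###########################################..............
..........##############################################............
..........################################################..........
.........##########################################
[... 3112 characters left out ...]
..........
.............###########################################............
...............#######################################..............
.................##################################.................
....................############################....................
......................#######################.......................
........................###################.........................
..........................##############............................
............................#########...............................
..............................####..................................
....................................................................
```

Run:
```python
from h import *
from scipy.optimize import least_squares
c=cal("ring2"); o=observe()
a=pix2w(c,291.5,99.3,.010);b=pix2w(c,226,122,.010);d=a-b
print("pins",a,b,(a+b)/2,np.linalg.norm(d),np.arctan2(d[1],d[0]))
vs=np.array([[258.+1.5,79],[290.5,113.5],[256.5,145],[226,111.5]])
w=np.array([pix2w(c,*v,.048) for v in vs]);print("oct",w.mean(0),np.linalg.norm(w[0]-w[2]),np.linalg.norm(w[1]-w[3]),"want .0498")
for A,B in((0,2),(3,1)):
    e=w[B]-w[A]; print(np.rad2deg(np.arctan2(e[1],e[0]))-22.5)
```

```text
pins [ 0.51599418 -0.25454262  0.01      ] [ 0.46172771 -0.28611773  0.01      ] [ 0.48886094 -0.27033018  0.01      ] 0.0627840523461404 0.5269692205210027
oct [ 0.48870612 -0.270043    0.048     ] 0.049900793252179804 0.050276746218952 want .0498
-103.59077104432876
-12.558393419396948
```

```bash
python3 - <<'E' | sed 's/np.float64(\([^)]*\))/\1/g'
from h import *
plan((.4888,-.2702,.06),.54,5,1)
E
```

```text
[[0,0,-0.0214,0.543,-0.004,0.319,1],[0,0,-0.0214,0.542,0.032,0.319,1],[0,0,-0.0214,0.538,0.069,0.319,1],[0,0,-0.0214,0.532,0.105,0.319,1],[0,0,-0.0214,0.524,0.14,0.319,1]] step 0.0157
```

Request:
arm_command:
  plan:
    - [0,0,-0.0214,0.543,-0.004,0.32,1]
    - [0,0,-0.0214,0.542,0.032,0.32,1]
    - [0,0,-0.0214,0.538,0.069,0.32,1]
    - [0,0,-0.0214,0.532,0.105,0.32,1]
    - [0,0,-0.0214,0.524,0.14,0.32,1]
    - [0,0,0,0,0,0,1]
    - [0,0,0,0,0,0,1]
    - [0,0,0,0,0,0,1]
    - [0,0,0,0,0,0,1]
    - [0,0,0,0,0,0,1]

```text
time_s: 21.5
eef_pos: [0.4889, -0.2716, 0.0601]
tcp_rot: [0.494, 0.87, -0.0, 0.0]
ft_force: [-0.2, 0.5, 0.0]
gripper_width: 0.0855
finger_force: 0.0
```

```bash
python3 - <<'E' | sed 's/np.float64(\([^)]*\))/\1/g'
from h import *
o=observe();print(o["eef_pos"],yaw(o),o["ft_force"])
plan((.4888,-.2702,-.008),.54,1,1)
E
```

```text
[ 0.48887192 -0.27164361  0.06008549] 0.5381603944647465 [-0.20096373  0.46944548  0.02677485]
[[0,0,-0.0006,0.051,0.027,2.723,1]] step 0.0681
```

Request:
arm_command:
  plan:
    - [0,0,0,0.05,0.03,0.4,1]
    - [0,0,0,0,0,0.7,1]
    - [0,0,0,0,0,0.7,1]
    - [0,0,0,0,0,0.6,1]
    - [0,0,0,0,0,0.32,1]
    - [0,0,0,0,0,0,0.6]
    - [0,0,0,0,0,0,0.4]
    - [0,0,0,0,0,0,0.2]
    - [0,0,0,0,0,0,0.1]
    - [0,0,0,0,0,0,-1]
  grip_force: 40

```text
time_s: 22.5
eef_pos: [0.4892, -0.2701, -0.0072]
tcp_rot: [0.493, 0.87, -0.0, 0.001]
ft_force: [-0.6, 0.2, 5.8]
gripper_width: 0.045
finger_force: 42.4
```

Request:
arm_command:
  plan:
    - [0,0,0,0,0,0,-1]
    - [0,0,0,0,0,0,-1]
    - [0,0,0,0,0,0,-1]
    - [0,0,0,0,0,-0.1,-1]
    - [0,0,0,0,0,-0.4,-1]
    - [0,0,0,0,0,-0.7,-1]
    - [0,0,0,0,0,-0.8,-1]
    - [0,0,0,0,0,-0.8,-1]
    - [0,0,0,0,0,-0.8,-1]
    - [0,0,0,0,0,-0.8,-1]

```text
time_s: 23.5
eef_pos: [0.4884, -0.2692, 0.103]
tcp_rot: [0.493, 0.87, 0.0, -0.0]
ft_force: [-0.7, -0.1, -1.0]
gripper_width: 0.0452
finger_force: 41.7
```

```bash
python3 - <<'E' | sed 's/np.float64(\([^)]*\))/\1/g'
from h import *
o=observe();print(o["eef_pos"],yaw(o),o["ft_force"],o["gripper_width"],o["finger_force"])
plan((.593,-.059,.105),.2037,15,-1)
E
```

```text
[ 0.48838839 -0.26922553  0.10298275] 0.5391254340858184 [-0.7394346  -0.07334655 -0.99024225] 0.04522252712898422 41.69474707916379
[[0,0,0.0071,0.338,0.527,-0.005,-1],[0,0,0.0071,0.35,0.52,-0.005,-1],[0,0,0.0071,0.361,0.512,-0.005,-1],[0,0,0.0071,0.372,0.503,-0.005,-1],[0,0,0.0071,0.384,0.495,-0.005,-1],[0,0,0.0071,0.395,0.486,-0.005,-1],[0,0,0.0071,0.405,0.477,-0.005,-1],[0,0,0.0071,0.416,0.468,-0.005,-1],[0,0,0.0071,0.426,0.459,-0.005,-1],[0,0,0.0071,0.436,0.449,-0.005,-1],[0,0,0.0071,0.446,0.439,-0.005,-1],[0,0,0.0071,0.456,0.429,-0.005,-1],[0,0,0.0071,0.466,0.419,-0.005,-1],[0,0,0.0071,0.475,0.408,-0.005,-1],[0,0,0.0071,0.484,0.398,-0.005,-1]] step 0.0157
```

```bash
python3 - <<'E' | sed 's/np.float64(\([^)]*\))/\1/g'
from h import *
plan((.5777,.0137,.095),.2037,18,-1)
E
```

```text
[[0,0,0.0059,0.438,0.493,0.018,-1],[0,0,0.0059,0.447,0.485,0.018,-1],[0,0,0.0059,0.456,0.476,0.018,-1],[0,0,0.0059,0.465,0.468,0.018,-1],[0,0,0.0059,0.473,0.459,0.018,-1],[0,0,0.0059,0.482,0.45,0.018,-1],[0,0,0.0059,0.49,0.441,0.018,-1],[0,0,0.0059,0.498,0.432,0.018,-1],[0,0,0.0059,0.506,0.423,0.018,-1],[0,0,0.0059,0.514,0.413,0.018,-1],[0,0,0.0059,0.521,0.403,0.018,-1],[0,0,0.0059,0.529,0.394,0.018,-1],[0,0,0.0059,0.536,0.384,0.018,-1],[0,0,0.0059,0.543,0.374,0.018,-1],[0,0,0.0059,0.55,0.364,0.018,-1],[0,0,0.0059,0.557,0.353,0.018,-1],[0,0,0.0059,0.563,0.343,0.018,-1],[0,0,0.0059,0.569,0.332,0.018,-1]] step 0.0165
```

Request:
arm_command:
  plan:
    - [0,0,0.0059,0.438,0.493,0.018,-1]
    - [0,0,0.0059,0.447,0.485,0.018,-1]
    - [0,0,0.0059,0.456,0.476,0.018,-1]
    - [0,0,0.0059,0.465,0.468,0.018,-1]
    - [0,0,0.0059,0.473,0.459,0.018,-1]
    - [0,0,0.0059,0.482,0.45,0.018,-1]
    - [0,0,0.0059,0.49,0.441,0.018,-1]
    - [0,0,0.0059,0.498,0.432,0.018,-1]
    - [0,0,0.0059,0.506,0.423,0.018,-1]
    - [0,0,0.0059,0.514,0.413,0.018,-1]

```text
time_s: 24.5
eef_pos: [0.5381, -0.1114, 0.0977]
tcp_rot: [0.572, 0.82, 0.0, -0.0]
ft_force: [-1.1, 0.8, -0.6]
gripper_width: 0.0451
finger_force: 41.7
```

Request:
arm_command:
  plan:
    - [0,0,0.0059,0.521,0.403,0.018,-1]
    - [0,0,0.0059,0.529,0.394,0.018,-1]
    - [0,0,0.0059,0.536,0.384,0.018,-1]
    - [0,0,0.0059,0.543,0.374,0.018,-1]
    - [0,0,0.0059,0.55,0.364,0.018,-1]
    - [0,0,0.0059,0.557,0.353,0.018,-1]
    - [0,0,0.0059,0.563,0.343,0.018,-1]
    - [0,0,0.0059,0.569,0.332,0.018,-1]
    - [0,0,0,0,0,0,-1]
    - [0,0,0,0,0,0,-1]

```text
time_s: 25.5
eef_pos: [0.5774, 0.0136, 0.0938]
tcp_rot: [0.63, 0.776, -0.0, -0.0]
ft_force: [1.0, -0.6, -1.3]
gripper_width: 0.045
finger_force: 41.7
```

```bash
python3 - <<'E' | sed 's/np.float64(\([^)]*\))/\1/g'
from h import *
o=observe();print(o["eef_pos"],yaw(o),o["ft_force"],o["moment"],o["gripper_width"])
plan((.5777,.0137,.055),.2037,1,-1)
E
```

```text
[0.57741165 0.01364266 0.09383786] 0.20695917440543682 [ 0.99051084 -0.55112018 -1.3003197 ] [-0.05502095 -0.00953126 -0.0005379 ] 0.04499826159107589
[[0,0,0.001,-0.0,0.012,1.554,-1]] step 0.0388
```

Request:
arm_command:
  plan:
    - [0,0,0,0,0.01,0.2,-1]
    - [0,0,0,0,0,0.3,-1]
    - [0,0,0,0,0,0.3,-1]
    - [0,0,0,0,0,0.2,-1]
    - [0,0,0,0,0,0.15,-1]
    - [0,0,0,0,0,0.1,-1]
    - [0,0,0,0,0,0.06,-1]
    - [0,0,0,0,0,0.05,-1]
    - [0,0,0,0,0,0,-1]
    - [0,0,0,0,0,0,-1]

```text
time_s: 26.5
eef_pos: [0.5781, 0.0136, 0.0599]
tcp_rot: [0.631, 0.776, 0.0, 0.0]
ft_force: [1.1, -0.3, -0.5]
gripper_width: 0.0454
finger_force: 41.7
```

Request:
arm_command:
  plan:
    - [0,0,0,0,0,0.02,-1]
    - [0,0,0,0,0,0.02,-1]
    - [0,0,0,0,0,0.02,-1]
    - [0,0,0,0,0,0.02,-1]
    - [0,0,0,0,0,0.02,-1]
    - [0,0,0,0,0,0,-1]
    - [0,0,0,0,0,0,-1]
    - [0,0,0,0,0,0,-1]
    - [0,0,0,0,0,0,-1]
    - [0,0,0,0,0,0,-1]

```text
time_s: 27.5
eef_pos: [0.5779, 0.0136, 0.0572]
tcp_rot: [0.631, 0.776, 0.0, 0.0]
ft_force: [-0.4, 0.6, -0.7]
gripper_width: 0.0455
finger_force: 41.7
```

Run:
```python
from h import *
o=observe();print(o["eef_pos"],yaw(o),o["ft_force"],o["moment"],o["gripper_width"])
```

```text
[0.5778968  0.0135897  0.05717839] 0.20546666692959276 [-0.36107412  0.60984243 -0.73796977] [ 0.01431073 -0.03778498  0.04727929] 0.045469393163702077
```

Request:
arm_command:
  plan:
    - [0,0,0,0,0,0.02,-1]
    - [0,0,0,0,0,0.01,-1]
    - [0,0,0,0,0,0.01,-1]
    - [0,0,0,0,0,0,-1]
    - [0,0,0,0,0,0,-1]
    - [0,0,0,0,0,0,-1]
    - [0,0,0,0,0,0,-1]
    - [0,0,0,0,0,0,-1]
    - [0,0,0,0,0,0,-1]
    - [0,0,0,0,0,0,-1]

```text
time_s: 28.5
eef_pos: [0.5779, 0.0136, 0.0562]
tcp_rot: [0.631, 0.776, 0.0, -0.0]
ft_force: [0.0, -0.8, -0.2]
gripper_width: 0.0453
finger_force: 41.7
```

Request:
arm_command:
  plan:
    - [0,0,0,0,0,0.01,-1]
    - [0,0,0,0,0,0.01,-1]
    - [0,0,0,0,0,0.01,-1]
    - [0,0,0,0,0,0,-1]
    - [0,0,0,0,0,0,-1]
    - [0,0,0,0,0,0,-1]
    - [0,0,0,0,0,0,-1]
    - [0,0,0,0,0,0,-1]
    - [0,0,0,0,0,0,-1]
    - [0,0,0,0,0,0,-1]

```text
time_s: 29.5
eef_pos: [0.5779, 0.0136, 0.0555]
tcp_rot: [0.631, 0.776, 0.0, 0.0]
ft_force: [0.1, 0.6, 0.3]
gripper_width: 0.0454
finger_force: 41.8
```

Request:
arm_command:
  plan:
    - [0,0,0,0,0,0.01,-1]
    - [0,0,0,0,0,0.01,-1]
    - [0,0,0,0,0,0.01,-1]
    - [0,0,0,0,0,0,-1]
    - [0,0,0,0,0,0,-1]
    - [0,0,0,0,0,0,-1]
    - [0,0,0,0,0,0,-1]
    - [0,0,0,0,0,0,-1]
    - [0,0,0,0,0,0,-1]
    - [0,0,0,0,0,0,-1]

```text
time_s: 30.5
eef_pos: [0.5779, 0.0136, 0.0552]
tcp_rot: [0.631, 0.776, 0.0, 0.0]
ft_force: [-2.1, 1.1, 4.2]
gripper_width: 0.0451
finger_force: 42.4
```

Request:
arm_command:
  plan:
    - [0,0,0.016,0,0,0,-1]
    - [0,0,0.016,0,0,0,-1]
    - [0,0,0.016,0,0,0,-1]
    - [0,0,0.016,0,0,0,-1]
    - [0,0,0.016,0,0,0,-1]
    - [0,0,0.016,0,0,0,-1]
    - [0,0,0.016,0,0,0,-1]
    - [0,0,0.016,0,0,0,-1]
    - [0,0,0.016,0,0,0,-1]
    - [0,0,0,0,0,0,-1]

```text
time_s: 31.5
eef_pos: [0.5788, 0.0133, 0.0553]
tcp_rot: [0.789, 0.614, 0.001, 0.001]
ft_force: [0.5, -0.9, 4.3]
gripper_width: 0.0452
finger_force: 42.3
```

```bash
cat > s.py <<'E'
from h import *
o=observe();print(o["time_s"],o["eef_pos"].round(5),"yaw",yaw(o).round(3),"turned",(.2055-yaw(o)).round(3),o["ft_force"].round(2),o["moment"].round(3),o["gripper_width"].round(4))
E
python3 s.py
```

```text
Traceback (most recent call last):
  File "s.py", line 2, in <module>
    o=observe();print(o["time_s"],o["eef_pos"].round(5),"yaw",yaw(o).round(3),"turned",(.2055-yaw(o)).round(3),o["ft_force"].round(2),o["moment"].round(3),o["gripper_width"].round(4))
                                                                                                                                                           ^^^^^^^^^^^^^^^^^^^^^^^^
AttributeError: 'float' object has no attribute 'round'
```

Request:
arm_command:
  plan:
    - [0,0,0.0064,0,0,0,-1]
    - [0,0,0.0064,0,0,0,-1]
    - [0,0,0.0064,0,0,0,-1]
    - [0,0,0.0064,0,0,0,-1]
    - [0,0,0.0064,0,0,0,-1]
    - [0,0,0.0064,0,0,0,-1]
    - [0,0,0,0,0,0,-1]
    - [0,0,0,0,0,0,-1]
    - [0,0,0,0,0,0,-1]
    - [0,0,0,0,0,0,-1]

```text
time_s: 32.5
eef_pos: [0.5784, 0.0135, 0.0552]
tcp_rot: [0.825, 0.566, 0.0, 0.0]
ft_force: [0.7, 0.2, 5.4]
gripper_width: 0.0455
finger_force: 42.5
```

```bash
sed -i 's/o\["gripper_width"\].round(4)/o["gripper_width"]/' s.py; python3 s.py
```

```text
32.5 [0.57844 0.01351 0.05515] yaw -0.368 turned 0.573 [0.72 0.25 5.44] [-0.085 -0.048 -0.027] 0.04548781552863914
```

Request:
arm_command:
  plan:
    - [0,0,0.0064,0,0,0,-1]
    - [0,0,0.0064,0,0,0,-1]
    - [0,0,0.0064,0,0,0,-1]
    - [0,0,0.0064,0,0,0,-1]
    - [0,0,0.0064,0,0,0,-1]
    - [0,0,0,0,0,0,-1]
    - [0,0,0,0,0,0,-1]
    - [0,0,0,0,0,0,-1]
    - [0,0,0,0,0,0,-1]
    - [0,0,0,0,0,0,-1]

```text
time_s: 33.5
eef_pos: [0.5783, 0.0136, 0.0551]
tcp_rot: [0.852, 0.524, 0.0, 0.0]
ft_force: [0.4, 0.1, 5.4]
gripper_width: 0.0456
finger_force: 42.5
```

```bash
python3 s.py
```

```text
33.5 [0.57834 0.01359 0.05512] yaw -0.468 turned 0.674 [0.36 0.13 5.42] [-0.095 -0.009 -0.023] 0.04559496239210585
```

Request:
arm_command:
  plan:
    - [0,0,0.0064,0,0,0,-1]
    - [0,0,0.0064,0,0,0,-1]
    - [0,0,0.0064,0,0,0,-1]
    - [0,0,0.0064,0,0,0,-1]
    - [0,0,0.0064,0,0,0,-1]
    - [0,0,0,0,0,0,-1]
    - [0,0,0,0,0,0,-1]
    - [0,0,0,0,0,0,-1]
    - [0,0,0,0,0,0,-1]
    - [0,0,0,0,0,0,-1]

```text
time_s: 34.5
eef_pos: [0.5783, 0.0136, 0.0551]
tcp_rot: [0.877, 0.48, 0.0, 0.0]
ft_force: [0.5, 0.0, 5.3]
gripper_width: 0.0451
finger_force: 42.5
```

```bash
python3 s.py
```

```text
34.5 [0.57831 0.01359 0.05512] yaw -0.569 turned 0.775 [0.54 0.   5.26] [-0.093 -0.02   0.022] 0.04505636541021132
```

Request:
arm_command:
  plan:
    - [0,0,0.0064,0,0,0,-1]
    - [0,0,0.0064,0,0,0,-1]
    - [0,0,0.0064,0,0,0,-1]
    - [0,0,0.0064,0,0,0,-1]
    - [0,0,0.0064,0,0,0,-1]
    - [0,0,0,0,0,0,-1]
    - [0,0,0,0,0,0,-1]
    - [0,0,0,0,0,0,-1]
    - [0,0,0,0,0,0,-1]
    - [0,0,0,0,0,0,-1]

```text
time_s: 35.5
eef_pos: [0.5783, 0.0136, 0.0551]
tcp_rot: [0.9, 0.436, 0.0, 0.0]
ft_force: [1.2, -0.1, 5.5]
gripper_width: 0.0451
finger_force: 42.5
```

```bash
python3 s.py
```

```text
35.5 [0.57829 0.01361 0.05514] yaw -0.67 turned 0.875 [ 1.17 -0.06  5.51] [-0.109 -0.018  0.029] 0.045051085890372995
```

Request:
arm_command:
  plan:
    - [0,0,0.0064,0,0,0,-1]
    - [0,0,0.0064,0,0,0,-1]
    - [0,0,0.0064,0,0,0,-1]
    - [0,0,0.0064,0,0,0,-1]
    - [0,0,0.0064,0,0,0,-1]
    - [0,0,0,0,0,0,-1]
    - [0,0,0,0,0,0,-1]
    - [0,0,0,0,0,0,-1]
    - [0,0,0,0,0,0,-1]
    - [0,0,0,0,0,0,-1]

```text
time_s: 36.5
eef_pos: [0.5783, 0.0136, 0.0551]
tcp_rot: [0.921, 0.39, 0.0, 0.0]
ft_force: [0.2, -0.1, 5.8]
gripper_width: 0.0451
finger_force: 42.5
```

```bash
python3 s.py
```

```text
36.5 [0.57828 0.01363 0.05512] yaw -0.77 turned 0.976 [ 0.18 -0.06  5.82] [-0.036  0.028  0.015] 0.04511446476979816
```

Request:
arm_command:
  plan:
    - [0,0,0.0064,0,0,0,-1]
    - [0,0,0.0064,0,0,0,-1]
    - [0,0,0.0064,0,0,0,-1]
    - [0,0,0.0064,0,0,0,-1]
    - [0,0,0.0064,0,0,0,-1]
    - [0,0,0,0,0,0,-1]
    - [0,0,0,0,0,0,-1]
    - [0,0,0,0,0,0,-1]
    - [0,0,0,0,0,0,-1]
    - [0,0,0,0,0,0,-1]

```text
time_s: 37.5
eef_pos: [0.5783, 0.0136, 0.0551]
tcp_rot: [0.939, 0.343, 0.0, 0.0]
ft_force: [0.2, 0.2, 5.4]
gripper_width: 0.0448
finger_force: 42.5
```

```bash
python3 s.py
```

```text
37.5 [0.5783  0.01364 0.05511] yaw -0.871 turned 1.076 [0.21 0.18 5.38] [-0.006  0.051 -0.008] 0.044847228733423665
```

Request:
arm_command:
  plan:
    - [0,0,0.0064,0,0,0,-1]
    - [0,0,0.0064,0,0,0,-1]
    - [0,0,0.0064,0,0,0,-1]
    - [0,0,0.0064,0,0,0,-1]
    - [0,0,0.0064,0,0,0,-1]
    - [0,0,0,0,0,0,-1]
    - [0,0,0,0,0,0,-1]
    - [0,0,0,0,0,0,-1]
    - [0,0,0,0,0,0,-1]
    - [0,0,0,0,0,0,-1]

```text
time_s: 38.5
eef_pos: [0.5783, 0.0136, 0.0551]
tcp_rot: [0.955, 0.295, 0.0, 0.0]
ft_force: [-0.5, -0.7, 6.2]
gripper_width: 0.0455
finger_force: 42.5
```

```bash
python3 s.py
```

```text
38.5 [0.5783  0.01359 0.05511] yaw -0.971 turned 1.177 [-0.55 -0.67  6.17] [-0.092  0.025  0.028] 0.04551039882863798
```

Request:
arm_command:
  plan:
    - [0,0,0.0064,0,0,0,-1]
    - [0,0,0.0064,0,0,0,-1]
    - [0,0,0.0064,0,0,0,-1]
    - [0,0,0.0064,0,0,0,-1]
    - [0,0,0.0064,0,0,0,-1]
    - [0,0,0,0,0,0,-1]
    - [0,0,0,0,0,0,-1]
    - [0,0,0,0,0,0,-1]
    - [0,0,0,0,0,0,-1]
    - [0,0,0,0,0,0,-1]

```text
time_s: 39.5
eef_pos: [0.5783, 0.0136, 0.0551]
tcp_rot: [0.969, 0.247, 0.0, 0.0]
ft_force: [-0.9, 1.1, 5.8]
gripper_width: 0.0452
finger_force: 42.5
```

```bash
python3 s.py
```

```text
39.5 [0.57831 0.01362 0.05514] yaw -1.072 turned 1.277 [-0.86  1.05  5.76] [-0.064  0.007 -0.067] 0.045214540214014526
```

Request:
arm_command:
  plan:
    - [0,0,0.0064,0,0,0,-1]
    - [0,0,0.0064,0,0,0,-1]
    - [0,0,0.0064,0,0,0,-1]
    - [0,0,0.0064,0,0,0,-1]
    - [0,0,0.0064,0,0,0,-1]
    - [0,0,0,0,0,0,-1]
    - [0,0,0,0,0,0,-1]
    - [0,0,0,0,0,0,-1]
    - [0,0,0,0,0,0,-1]
    - [0,0,0,0,0,0,-1]

```text
time_s: 40.5
eef_pos: [0.5781, 0.0136, 0.0549]
tcp_rot: [0.98, 0.198, 0.0, 0.0]
ft_force: [-0.1, -0.3, 5.0]
gripper_width: 0.0455
finger_force: 42.5
```

```bash
python3 s.py
```

```text
40.5 [0.57812 0.01355 0.05492] yaw -1.172 turned 1.377 [-0.13 -0.32  5.04] [-0.091  0.033  0.113] 0.04551737984363698
```

Request:
arm_command:
  plan:
    - [0,0,0.0064,0,0,0,-1]
    - [0,0,0.0064,0,0,0,-1]
    - [0,0,0.0032,0,0,0,-1]
    - [0,0,0,0,0,0,-1]
    - [0,0,0,0,0,0,-1]
    - [0,0,0,0,0,0,-1]
    - [0,0,0,0,0,0,-1]
    - [0,0,0,0,0,0,-1]
    - [0,0,0,0,0,0,-1]
    - [0,0,0,0,0,0,-1]

```text
time_s: 41.5
eef_pos: [0.578, 0.0135, 0.0547]
tcp_rot: [0.985, 0.174, 0.0, 0.0]
ft_force: [0.2, -0.6, 4.5]
gripper_width: 0.0456
finger_force: 42.4
```

```bash
python3 s.py
```

```text
41.5 [0.57803 0.01353 0.05473] yaw -1.222 turned 1.427 [ 0.19 -0.63  4.53] [-0.167 -0.095  0.264] 0.045552982699865366
```

Request:
arm_command:
  plan:
    - [0,0,0,0,0,0,0.2]
    - [0,0,0,0,0,0,0.3]
    - [0,0,0,0,0,0,0.5]
    - [0,0,0,0,0,0,0.7]
    - [0,0,0,0,0,0,0.8]
    - [0,0,0,0,0,-0.2,0.8]
    - [0,0,0,0,0,-0.5,0.8]
    - [0,0,0,0,0,-0.8,0.8]
    - [0,0,0,0,0,-0.8,0.8]
    - [0,0,0,0,0,-0.5,0.8]

```text
time_s: 42.5
eef_pos: [0.579, 0.0134, 0.1274]
tcp_rot: [0.985, 0.174, 0.002, 0.001]
ft_force: [-0.0, -0.5, -0.2]
gripper_width: 0.077
finger_force: 0.0
```

```bash
python3 s.py
python3 - <<'E'
from h import *
wshot("end"); c=cal("end"); im=np.load("pics/end.npy")
q=w2pix(c,[.5781,.0133,.111])[0]; print(q)
hsv=cv2.cvtColor(im,cv2.COLOR_RGB2HSV); x,y=q.astype(int)
for r in hsv[y-50:y+60:4,x-60:x+60:2,2]: print("".join(" .:-=+*#%@"[int(v)*10//256] for v in r))
E
```

```text
42.5 [0.57899 0.01342 0.1274 ] yaw -1.222 turned 1.428 [-0.03 -0.51 -0.23] [-0.     0.015  0.01 ] 0.0769541910490394
t 42.5 [0.579  0.0134 0.1274] -1.222 [ 3.3e-03 -5.0e-04 -1.0e+00]
[260.15271262 211.51480478]
++=++++++++++=:.:---:::-**+++**+*+*******++-::=*************
++++++++++++=.:::----:-=+=====-=--=+++*+=:::...-************
+++++++++=+=::::::::--=**#########**+==+-::::---:+**********
++++++=+===::::::::-+*+=============+##+----------+*********
+=+=+==++-:::::::=**+=================+##*+=-------+********
++++++++=:::::::=*+========+==++========+**=--------=*******
++++++==:::::::=+====+*****##########*+====+=:------=*******
++++++*=:::::::+===+********############+====::::::--+******
+++++*#=::::::===+*****##############**##*+=++=::::::=***%**
+++++##-::::::=+*****##################*****+=-::::::-*#****
+++####-:::::-****=++#################*+=+***=:::::::=%*****
++#####*==--:-***+==++*##############+++==***=:::::::+******
+*######======***+====++*#########*+++====**#=::::::-+******
#########====+***+======+*+++++++**+======***=::::::=+******
#########+====+**+========================***-::::-+********
#########%#===+**+=======================+***----=+*+******#
############*=*%%**+===================+****+++==***+****#%%
##############+*%@%**+===============+****+++++*********#%%%
##############%%##%%@%**+==++===+==+****+++*#******+**##%%%%
##############%##%%%%%@@@%#*****##*###%%%#%*+*****++*%%%%%%%
#######%######%%%%%%%%%%%%%%%%%%%%%%%%%%%%**+*******#%%%%%%%
#######%######%%%%%%%%%%%%%%%%%%%%%%%%%%**********#%%%%%%%%%
#############%%%%%%%%%%%%%%%%%%%%%%%%%%****+*****#%%%%%%%%%%
###########%%%%%%%%%%%%%%%%%%%%%%%%%%##****+***#%%%%%%%%%%%%
--===+++**##%%%%%%%%%%%%%%%%%%%%%%%%#**+**+****%%%%%%%%%%%%%
=====-----===------===++***##%%%%%%#******+**#%%%%%%%%%%%%%%
============-=------=------------++++*++++++###%%%%%%%%%%%%%
=-=--=--=======-=---=-==-==----=+++++++++++++*+*++**********
```

The ring stands upright and centred in the cell, and the gripper is clear of it.

```bash
python3 -c "
from station import *
print(finish_job())"
```

```text
the job is handed in; nothing more can be done
None
```

The job is handed in at about 42 s. The glass lies flat in the cell, and the ring over it was turned about 1.43 rad clockwise, to an estimated 9–14 N on the glass from hand feel. The gripper is clear and no bystander was moved.

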